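# Raise the repair booth's sash to the orange marker

### The job

Open the dust-free phone repair booth: with your fingers beneath the black lip of its clear sliding window, push the window up until the lip is level with the orange marker on the post, then let go and leave it there. Only push, do not pinch the lip, and leave the marker and everything lying on the bench and in the booth where it is.

Things in the scene. Friction and masses are not known exactly. Their poses are not given: they have to be found in the camera images.
- sash (a joint): slide of the clear window, m, along the slope: 0 fully down, grows as it goes up, stop at 0.2; starts between 0 and 0.04. The window runs between two white posts and leans back (top away from the robot) 30 degrees from vertical. It is counterweighted: 4 to 6 N along the slope moves it either way and it stays where it is left.
- booth: white-framed clear booth, fixed to the bench, 320 deep, 440 wide, about 455 high, its window facing the robot (turned by up to 14 degrees); origin under its centre, x into the booth. White front sill 45 mm high, its front face at x = -165 mm. In front of it, 80 mm either side of the middle, the bench is free.
- lip_mid (a point): centre of the black round bar (16 mm diameter, 320 long, level) that is the outer edge of the window's lip, at mid-width; about 0.11 m above the bench when shut. Axes: z up the slope (the way the window slides), y along the bar, x into the booth square to the pane. The bar stands 34 mm out from the pane, joined to it by an 8 mm plate whose underside is 6 mm below the bar's centre.
- mark (a point): centre of the orange marker's flag (28 x 30 mm, 6 mm thick along the slope), clipped to the right-hand (-y) post and standing out as far as the lip bar, 197 mm to the side of the bar's middle. Same axes as lip_mid. The lip is level with it when lip_mid has z = 0 in this frame. It starts 0.06 to 0.17 m up the slope from the lip.
- lip_top (a point): point on the grey strip (320 x 34 x 7 mm) that covers the top of the lip plate and bar, at mid-width, 13 mm up the slope from lip_mid; same axes. Fingers pressing on this strip and on the black lip at the same time count as pinching.
- phone: opened phone, 146 x 71 x 9 mm, lying on the blue floor of the booth behind the window; origin under its centre
- jar: small jar with yellow cap, 44 mm across, 45 high, on the bench in front of the booth's left half, about 0.15 m left of the middle; origin under its centre
- battery: black phone battery, 90 x 38 x 8 mm, on the bench in front of the booth's right half, about 0.15 m right of the middle; origin under its centre
- multimeter: yellow multimeter, 130 x 70 x 30 mm (40 with its dial), lying on the left of the bench; origin under its centre
- alcohol: clear bottle with white cap, 56 mm across, 150 high, standing at the left; origin under its centre
- screwdriver: small screwdriver, 150 mm long, lying on the right of the bench; origin under it
- display: black phone display, 146 x 71 x 9 mm, lying at the far right of the bench; origin under its centre

How it is judged:
By the outcome, as a careful person would: the job done as asked, in the order asked, and still so for the second after the job is handed in, with the robot touching nothing.
It also fails if it takes over 40 s, if anything falls off the work surface, if the arm or the gripper's body presses on something with over 40 N, if the wrist force passes 120 N, or if a joint passes its speed limit or range.

### The arm

A 6-joint arm with a two-finger parallel gripper is mounted at the origin on the work surface. World frame = base frame: x ahead of the robot, y to its left, z up, the work surface at z = 0. Lengths are in mm, angles in rad, forces in N, time in s.
With the tool pointing down it reaches from about 300 to 875 mm from the base axis. Payload 6.4 kg.
Tool frame: the origin (TCP) lies midway between the tips of the shut fingers; the grasp point (between the pads) lies 19 mm behind it; z points along the fingers, y is the line along which they close (so a half turn about z gives the same grasp; the last joint's range is limited). The gripper opens to 85 mm and grips with 20 to 120 N. Pads are 22 mm wide; open, the fingers measure 114 mm over their backs; the gripper's body (76 mm by 85 mm) begins 54 mm behind the grasp point. The pads swing forward as they close: fully open they stand 13 mm farther back than shut.
Start: joints at [-1.405, 0.181, 1.607, -0, 1.354, -0.206], TCP at [208.91, -535.721, 209.288] pointing down, gripper open.
Joint ranges: [-2.99, 2.99], [-0.89, 2.07], [0.3, 2.58], [-1.14, 4.28], [0, 2.63], [-3.12, 3.12]. Speed limits (rad/s): [2.57, 2.57, 3.01, 3.14, 3.14, 3.14].

### API

Orientations are given as a unit quaternion [w, x, y, z].
In Python, from rig import readout, camera, hand_in gives the robot as it stands. The module is installed in compiled form; this text tells all that it offers.
- The arm moves only by the shell command python3 -m pendant 'ROWS' [OPENING] [FORCE]. ROWS is JSON, a list that holds one entry, the list of rows, each a list of 4 numbers: the shift along the tool's x, y, z as a fraction of full scale, then the turn about the tool's z as a fraction of full scale. In form: [[[x, y, z, turn], ...]]. A call has 1 to 12 rows; each row is the pose to reach, as a shift and turn from the pose commanded when the call began, along the tool's axes at that moment; what a row does not reach only later rows make up. Full scale, the value 1, is 0.3 m for a shift and 45 degrees for a turn. A row lasts 1/10 s, in which the tool goes at most 50 mm and 8.59 degrees, less where a joint would pass 70% of its speed; a pose out of reach is approached as far as the arm can. A call with a number of a shift or a turn outside -1 to 1 is refused whole. A call with a gripper value outside its range is refused whole. OPENING is the opening in per cent of the stroke, from 0 (shut) to 100 (fully open), set as the call begins (- or left out, the last holds). The fingers move at their own pace and stop on an object; FORCE is the grip in N (left out, the last holds). Time passes only in rows, so rows that repeat a pose let the fingers close. It gives the time, the measured TCP pose, the force, the opening and the grip force at its end, in the units of the state.
- readout.read_state(): the state, without advancing time (a new reading comes with each control period).
- camera(name): name is "scene" or "top" or "wrist"; returns a dict with "color" (384x512x3 uint8, blue, green, red), "vfov" (degrees; the focal length in pixels is half the picture's height over the tangent of half this angle, whatever the lens; pixels are square), "cx", "cy" (the principal point, pixels), "rvec" (rotation vector, rad) and "tvec" (3), from world to camera coordinates, as OpenCV has them. Camera axes: x right, y down, z forward; pixel columns grow to the right and rows downward; lengths in mm; the calibration is good to about 2 mm. A picture is of the moment at which its call begins. There is no depth.
- hand_in(): hands the job in; it is judged then, once.
The state is a dict: "time": time; "joint_pos": joint angles; "qd": joint speeds; "joint_efforts": joint torques, N m; "tcp_pos": TCP position; "eef_rot": TCP orientation; "wrist_force": force on the tool from outside, world axes, zero at the start; "moment": the same for the moment, N m; "finger_gap": finger opening in mm; "finger_force": force on a finger pad.
Only numpy, scipy, OpenCV 4.12 (cv2) and the standard library are available. Lean on these libraries where they do the work, as an engineer would, in place of code of your own. Each camera call takes 0.05 s, during which the arm holds its last target. There are 200 camera calls.

## Working session

There is one attempt and no reset: what is moved stays moved. The work goes in short steps, Python scripts to look and compute and a shell command to move; the robot and the scene stay as the last step left them, time stands still between calls to the robot, and variables do not carry over. Pictures are saved under pics/ and viewed, at most 10 in all, crops included, and the job is handed in when it is done.

```bash
mkdir -p pics; cat > h.py <<'E'
import numpy as np, cv2
from rig import readout, camera
def cam(n,save=None):
    c=camera(n)
    if save: cv2.imwrite('pics/'+save,c['color'])
    return c
def ray(c,u,v):
    h=c['color'].shape[0]; f=h/2/np.tan(np.radians(c['vfov'])/2)
    R=cv2.Rodrigues(np.array(c['rvec'],float))[0]; t=np.array(c['tvec'],float).ravel()
    d=R.T@np.array([(u-c['cx'])/f,(v-c['cy'])/f,1]); return -R.T@t, d/np.linalg.norm(d)
def proj(c,p):
    h=c['color'].shape[0]; f=h/2/np.tan(np.radians(c['vfov'])/2)
    R=cv2.Rodrigues(np.array(c['rvec'],float))[0]; q=R@np.array(p,float)+np.array(c['tvec'],float).ravel()
    return np.array([c['cx']+f*q[0]/q[2],c['cy']+f*q[1]/q[2]])
def onz(c,u,v,z):
    o,d=ray(c,u,v); return o+d*(z-o[2])/d[2]
def tri(c1,p1,c2,p2):
    o1,d1=ray(c1,*p1);o2,d2=ray(c2,*p2)
    s=np.linalg.lstsq(np.c_[d1,-d2],o2-o1,rcond=None)[0]
    a=o1+s[0]*d1;b=o2+s[1]*d2; return (a+b)/2,np.linalg.norm(a-b)
E
python3 - <<'E'
from h import *
a=cam('scene');b=cam('top')
cv2.imwrite('pics/a.png',cv2.resize(a['color'],(800,600)));cv2.imwrite('pics/b.png',cv2.resize(b['color'],(800,600)))
for c in(a,b): print(c['vfov'],c['cx'],c['cy'],ray(c,256,192))
s=readout.read_state();print(s['tcp_pos'],s['eef_rot'],s['finger_gap'],s['time'])
E
```

```text
43.91580759556109 258.53938397554606 185.3962035124319 (array([1032.61087827, -407.86834272, 1393.42791152]), array([-0.37087172,  0.26952671, -0.88871228]))
47.64609161294569 260.1947549846697 188.0922418075244 (array([ 224.30359762,   17.67028881, 1422.56503359]), array([ 0.18077613, -0.00307438, -0.98351947]))
[ 208.8120631  -535.18284502  208.47339653] [-7.83225635e-04  9.82770923e-01  1.84826134e-01  1.55834100e-05] 85.54488284055721 0.1
```

View pics/a.png

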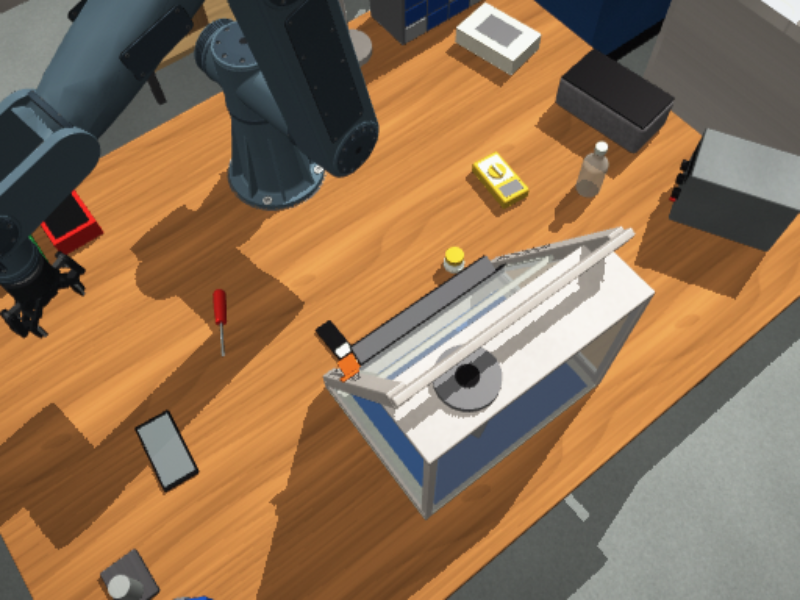

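View pics/b.png

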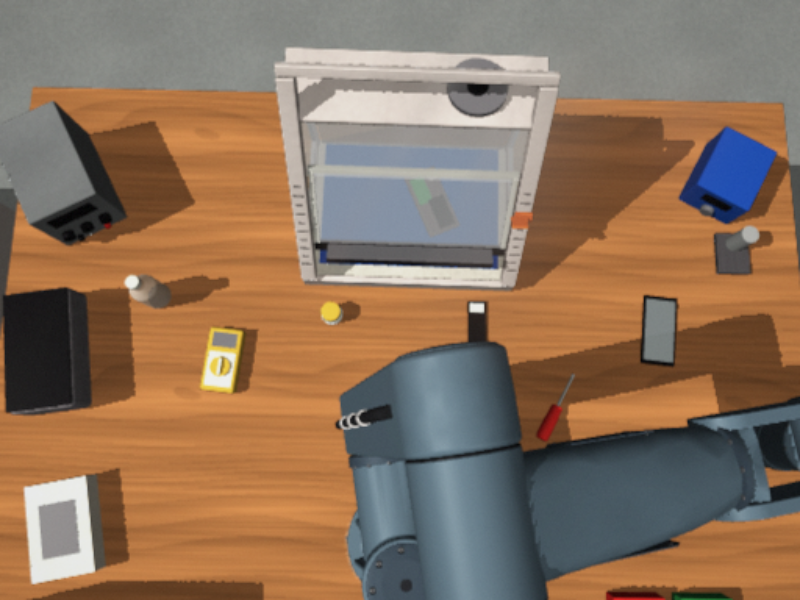

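The scene view shows the booth with the grey lip strip from (355,355) to (495,262), the orange marker at (348,367) and the battery at (335,338). The top view shows the strip from (320,253) to (497,255), the marker at (521,219), the jar at (331,313) and the battery at (477,320). I'll zoom in on the lip in both views.

```bash
python3 - <<'E'
from h import *
a=cam('scene','a0.png');b=cam('top','b0.png')
A=cv2.resize(a['color'][155:250,205:330],None,fx=4,fy=4,interpolation=2)
B=cv2.resize(b['color'][130:190,195:345],None,fx=4,fy=4,interpolation=2)
m=np.zeros((380+240,600,3),np.uint8)[:600]; m[:360,:500]=A[:360]; m[360:600]=B; cv2.imwrite('pics/m.png',m)
def org(c):
    h=cv2.cvtColor(c['color'],cv2.COLOR_BGR2HSV); k=cv2.inRange(h,(5,200,150),(12,255,255))
    n,l,s,ce=cv2.connectedComponentsWithStats(k)
    return [(tuple(s[i]),tuple(ce[i].round(1))) for i in range(1,n) if s[i][4]>20]
print(org(a),org(b))
E
```

```text
[((np.int32(216), np.int32(226), np.int32(14), np.int32(18), np.int32(130)), (np.float64(222.6), np.float64(233.9)))] []
```

View pics/m.png

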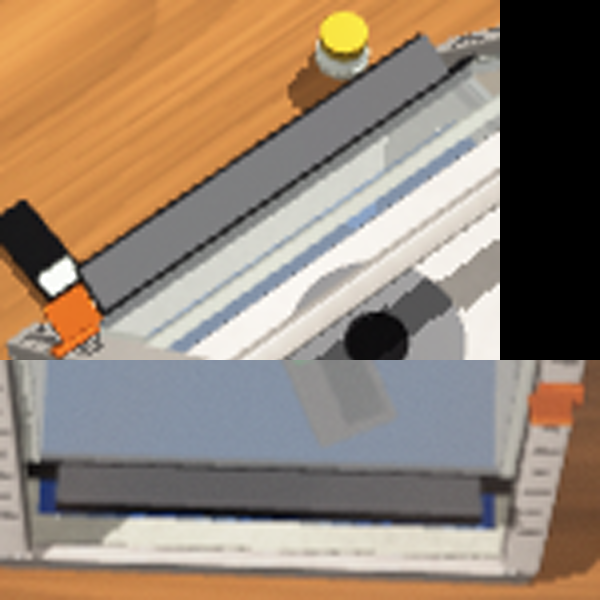

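The crop shows the strip's front corners at scene (225,221.8) and (310,163.8), matching top (315.5,169.5) and (209.5,167). The flag is at scene (223,234) and top (333.8,140.8).

```bash
python3 - <<'E'
from h import *
a=cam('scene');b=cam('top')
R=tri(a,(225,221.8),b,(315.5,169.5));L=tri(a,(310,163.8),b,(209.5,167))
Rb=tri(a,(205+107/4,155+310/4),b,(195+482/4,130+118/4));Lb=tri(a,(205+450/4,155+72/4),b,(195+58/4,130+104/4))
M=tri(a,(222.6,233.9),b,(333.8,140.8))
for n,x in zip('R L Rb Lb M'.split(),(R,L,Rb,Lb,M)): print(n,x[0].round(1),round(x[1],1))
d=L[0]-R[0];print('len',np.linalg.norm(d))
yaw=np.arctan2(-d[0],d[1]);print('yaw',np.degrees(yaw))
ax=np.array([np.cos(yaw),np.sin(yaw),0]);ay=np.array([-np.sin(yaw),np.cos(yaw),0]);z=np.array([0,0,1])
sz=.5*ax+.866*z;sx=.866*ax-.5*z;mid=(L[0]+R[0])/2
print('mid strip front',mid,'mark rel (sx,ay,sz)',[round((M[0]-mid)@v,1) for v in(sx,ay,sz)])
print('battery',onz(b,477*.64,302*.64,8)[:2],onz(b,468*.64,340*.64,8)[:2],'jar',onz(b,331*.64,313*.64,45)[:2])
E
```

```text
R [ 532.2 -161.4  148.3] 7.4
L [535.1 157.4 143.2] 4.8
Rb [ 566.4 -163.4  136.8] 7.3
Lb [571.  158.6 135.3] 2.8
M [ 593.8 -203.   239.8] 3.2
len 318.828136503066
yaw -0.5212797276540407
mid strip front [533.66970823  -1.99605081 145.728961  ] mark rel (sx,ay,sz) [np.float64(6.6), np.float64(-200.5), np.float64(112.5)]
battery [ 482.71026588 -149.97003657] [ 401.44056455 -130.59555244] jar [448.05978456 154.39757824]
```

```bash
python3 -m pendant '[[[0.683,-0.691,0,0],[0.683,-0.691,0,0],[0.683,-0.691,0,0],[0.683,-0.691,0,0],[0.683,-0.691,0,0],[0.683,-0.691,0,0],[0.683,-0.691,0,0],[0.683,-0.691,0,0]]]' 0 20
python3 -m pendant '[[[0.683,-0.691,0,0.484],[0.683,-0.691,0,0.484],[0.683,-0.691,0,0.484],[0.683,-0.691,0,0.484],[0.683,-0.691,0,0.484],[0.683,-0.691,0,0.484],[0.683,-0.691,0,0.484],[0.683,-0.691,0,0.484],[0.683,-0.691,0,0.484]]]'
```

```text
time: 1.1
tcp_pos: [324.9, -267.9, 209.6]
eef_rot: [0.001, 0.983, 0.186, 0.0]
wrist_force: [-0.4, -0.6, 0.5]
finger_gap: -0.2
finger_force: 0.0
time: 2.0
tcp_pos: [440.3, -1.9, 209.1]
eef_rot: [0.0, 1.0, -0.004, -0.0]
wrist_force: [-0.2, -0.4, -0.7]
finger_gap: -0.1
finger_force: 0.0
```

```bash
python3 - <<'E'
from h import *
w=cam('wrist');cv2.imwrite('pics/w.png',cv2.resize(w['color'],(768,576)))
print(ray(w,256,192),w['vfov'],proj(w,(533.7,-2,145.7)),proj(w,(530,-2,129)),proj(w,(593.8,-203,239.8)))
E
```

```text
(array([519.67486444,  -1.41959419, 374.64192895]), array([-0.3052238 ,  0.02728552, -0.95188966])) 63.147620123818044 [264.28647961  69.8875197 ] [264.28512822  76.77308176] [ 864.312935   -147.66448465]
```

View pics/w.png

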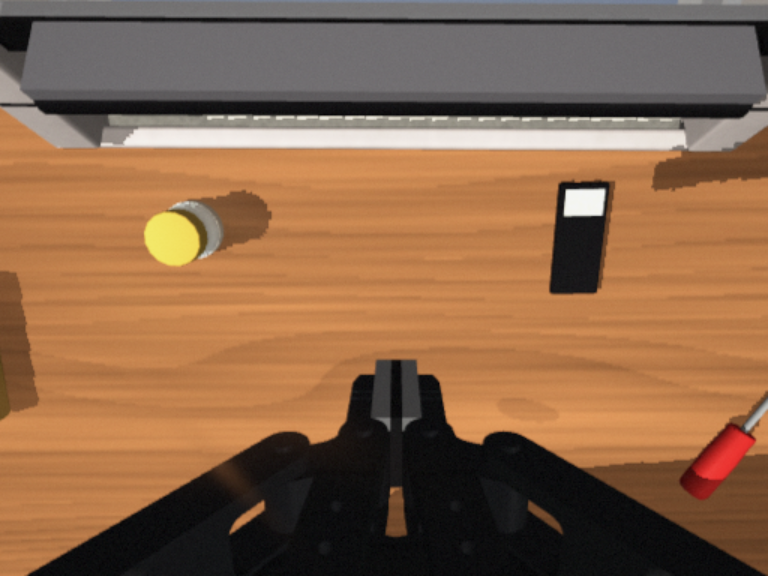

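The wrist view shows the bar's front edge at row ~112 (native 75), nearly level, with the bench clear under the fingers. That agrees with my estimate. Next I go down in front of the bar, then feel for contact.

```bash
python3 -m pendant '[[[0.13,0,0.15,0],[0.13,0,0.3,0],[0.13,0,0.34,0],[0.13,0,0.34,0],[0.13,0,0.34,0],[0.13,0,0.34,0]]]'
python3 -m pendant '[[[0.05,0,0,0],[0.07,0,0,0],[0.08,0,0,0],[0.09,0,0,0],[0.1,0,0,0],[0.1,0,0,0]]]'
```

```text
time: 2.65
tcp_pos: [480.3, -2.1, 109.1]
eef_rot: [0.0, 1.0, -0.005, 0.002]
wrist_force: [0.4, 1.0, -0.2]
finger_gap: 0.2
finger_force: 0.0
time: 3.25
tcp_pos: [509.2, -1.1, 107.4]
eef_rot: [0.0, 1.0, -0.004, 0.0]
wrist_force: [-0.3, 0.3, 0.0]
finger_gap: -0.1
finger_force: 0.0
```

```bash
python3 -m pendant '[[[0.01,0,0,0],[0.01,0,0,0],[0.015,0,0,0],[0.015,0,0,0]]]'; python3 -m pendant '[[[0.007,0,0,0],[0.013,0,0,0],[0.013,0,0,0]]]'
python3 - <<'E'
from h import *
w=cam('wrist');cv2.imwrite('pics/w2.png',cv2.resize(w['color'],(768,576)))
E
```

```text
time: 3.65
tcp_pos: [513.7, -1.2, 107.3]
eef_rot: [0.0, 1.0, -0.004, 0.0]
wrist_force: [0.3, 0.2, 0.7]
finger_gap: 0.0
finger_force: 0.0
time: 3.95
tcp_pos: [517.8, -1.3, 107.3]
eef_rot: [0.0, 1.0, -0.004, 0.0]
wrist_force: [0.1, -0.1, 0.2]
finger_gap: 0.2
finger_force: 0.0
```

View pics/w2.png

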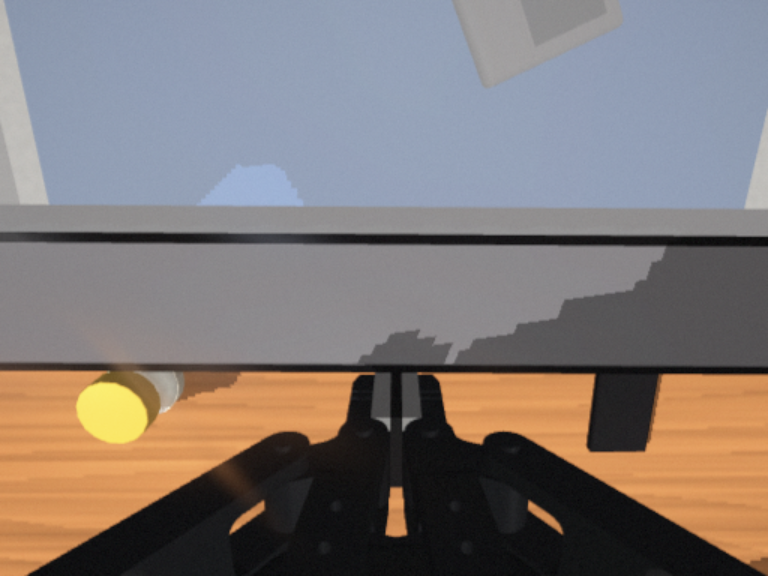

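The bar's lower edge at row ~372 now just covers the fingertip front, so contact is close. I'll creep on.

```bash
python3 -m pendant '[[[0.01,0,0,0],[0.01,0,0,0],[0.01,0,0,0]]]'|grep -E 'tcp|wrist'; python3 -m pendant '[[[0.01,0,0,0],[0.01,0,0,0],[0.01,0,0,0]]]'|grep -E 'tcp|wrist'; python3 -m pendant '[[[0.01,0,0,0],[0.01,0,0,0],[0.01,0,0,0]]]'|grep -E 'tcp|wrist'
```

```text
tcp_pos: [518.8, -1.1, 107.0]
wrist_force: [-7.0, -0.2, 5.9]
tcp_pos: [518.7, -1.1, 106.7]
wrist_force: [-19.0, -1.2, 13.6]
tcp_pos: [518.7, -1.1, 106.6]
wrist_force: [-32.1, -1.9, 22.7]
```

Contact is at x≈518.5. Pushing level jams because of friction, so I ease the preload and move along the slope.

```bash
python3 -m pendant '[[[-0.015,0,0,0],[-0.005,0,-0.017,0],[0.0,0,-0.03,0],[0.01,0,-0.045,0],[0.02,0,-0.06,0],[0.02,0,-0.06,0],[0.02,0,-0.06,0]]]'|grep -E 'tcp|wrist'
python3 - <<'E'
from h import *
w=cam('wrist');a=cam('scene');cv2.imwrite('pics/w3.png',cv2.resize(w['color'],(768,576)))
cv2.imwrite('pics/a3.png',cv2.resize(a['color'][130:260,190:340],None,fx=4,fy=4,interpolation=2))
E
```

```text
tcp_pos: [528.8, -1.1, 124.3]
wrist_force: [-12.3, -0.1, 6.6]
```

View pics/a3.png

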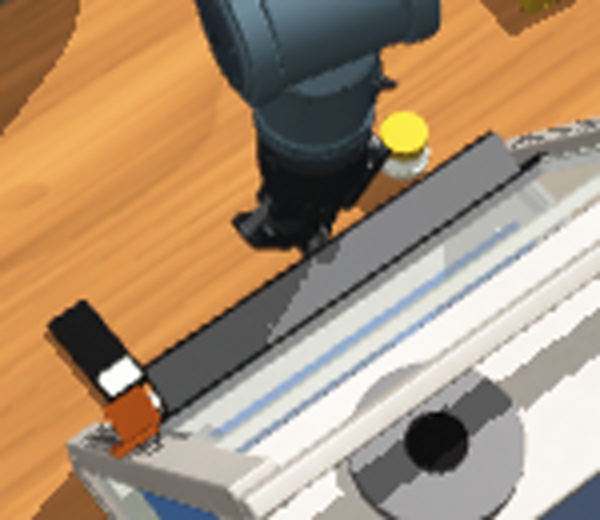

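The sash follows: the strip's right front corner is now about (145,372) in the crop and the flag about (133,415). Next, another 70 mm along the slope.

```bash
python3 -m pendant '[[[0.012,0,-0.021,0],[0.035,0,-0.06,0],[0.06,0,-0.104,0],[0.085,0,-0.147,0],[0.105,0,-0.182,0],[0.117,0,-0.202,0],[0.117,0,-0.202,0],[0.117,0,-0.202,0]]]'|grep -E 'tcp|wrist'
python3 - <<'E'
from h import *
w=cam('wrist');b=cam('top');a=cam('scene')
A=cv2.resize(a['color'][175:265,190:290],None,fx=5,fy=5,interpolation=2)
B=cv2.resize(w['color'],(700,525))[:150]
m=np.zeros((600,700,3),np.uint8);m[:450,:500]=A;m[450:600]=B;cv2.imwrite('pics/m4.png',m);cv2.imwrite('pics/b4.png',b['color'])
E
```

```text
tcp_pos: [564.4, -1.6, 185.8]
wrist_force: [-14.4, -0.6, 9.8]
```

View pics/m4.png

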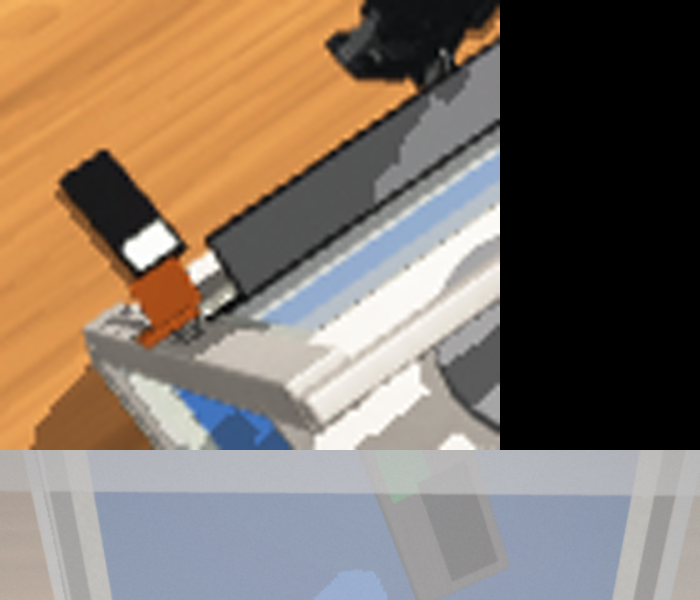

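The crop shows the strip's right corner at (208,240) and the flag at (165,300). From the TCP, the sash has travelled about 91 mm. The scene view looks nearly along the pane, so I'll back off and look at the marker and lip with the wrist camera from close by.

```bash
python3 -m pendant '[[[-0.15,0,0,0],[-0.28,0,0,0],[-0.28,0.12,-0.12,0],[-0.28,0.24,-0.24,0],[-0.28,0.36,-0.38,0],[-0.28,0.36,-0.38,0],[-0.28,0.36,-0.38,0],[-0.28,0.36,-0.38,0]]]'|grep -E 'tcp|wrist'
python3 - <<'E'
from h import *
import pickle
w=cam('wrist');pickle.dump(w,open('w5.pkl','wb'));cv2.imwrite('pics/w5.png',cv2.resize(w['color'],(800,600)))
print(ray(w,256,192))
E
```

```text
tcp_pos: [482.2, -108.1, 298.5]
wrist_force: [-0.2, 0.1, 0.7]
(array([ 561.76584465, -107.9619678 ,  464.03174595]), array([-0.30625385,  0.0288656 , -0.95151214]))
```

View pics/w5.png

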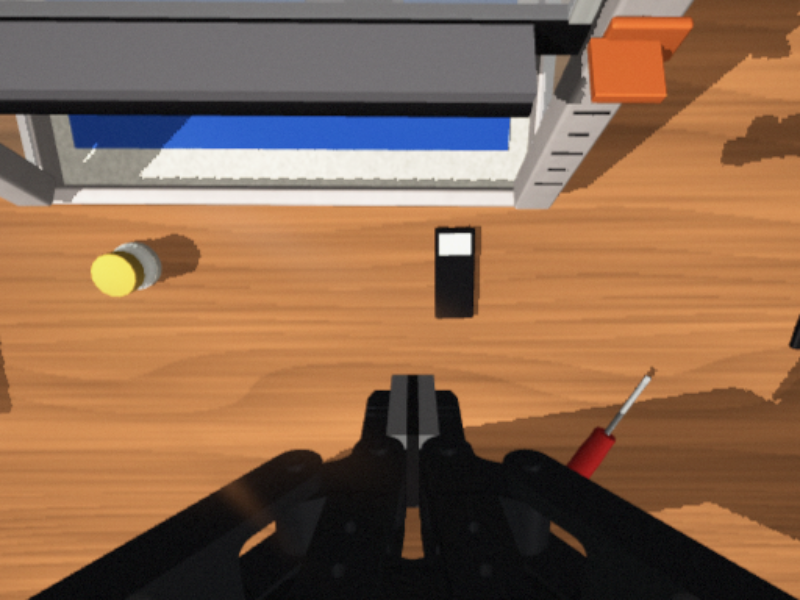

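The close wrist view shows the strip's front bottom edge at row ~103 and the bar's lower edge at ~115. The flag's top face spans rows 39–97 and columns 590–665, with its front face down to row 102. To get the bar centre, I'll use the tangents to the bar in the two earlier wrist views, then compare with the flag.

```bash
python3 - <<'E'
from h import *
import pickle
w=pickle.load(open('w5.pkl','rb'))
base=np.array([482.2,-108.1,298.5])
im={k:cv2.cvtColor(cv2.imread('pics/'+k),6) for k in('w.png','w2.png')}
print('w col384',im['w.png'][86:120:1,300].tolist());print('w2',im['w2.png'][355:385,300].tolist())
g=cv2.cvtColor(w['color'],6);print('w5 lip col 200',g[58:78,200].tolist());print('w5 flag',w['color'][20:70,402].tolist())
def cray(tcp,u,v):
    o,d=ray(w,u,v); return o+np.array(tcp)-base,d
def xz(o,d,y): # in plane y=const? direction in xz
    return o[[0,2]],d[[0,2]]/np.linalg.norm(d[[0,2]])
def inter(a,b):
    s=np.linalg.solve(np.c_[a[1],-b[1]],b[0]-a[0]);return a[0]+s[0]*a[1]
t1=[440.3,-1.9,209.1];t2=[517.8,-1.3,107.3]
e=inter(xz(*cray(t1,256,94.5/1.5),0),xz(*cray(t2,256,366.5/1.5),0));print('strip front top edge sash0',e)
A=xz(*cray(t1,256,113/1.5),0);B=xz(*cray(t2,256,372.5/1.5),0)
def off(L): # shift line by 8 into the bar (+x side)
    n=np.array([-L[1][1],L[1][0]]); n=n if n[0]>0 else -n
    return (L[0]+8*n,L[1])
c=inter(off(A),off(B));print('bar centre sash0',c)
E
```

```text
w col384 [111, 112, 112, 111, 105, 98, 93, 92, 91, 92, 93, 93, 93, 94, 82, 61, 26, 18, 18, 19, 19, 19, 20, 18, 15, 13, 11, 16, 37, 112, 191, 227, 224, 201]
w2 [141, 141, 141, 141, 141, 139, 137, 130, 110, 79, 49, 30, 27, 27, 26, 33, 54, 108, 147, 172, 169, 168, 166, 160, 157, 154, 150, 149, 149, 151]
w5 lip col 200 [103, 94, 92, 95, 96, 93, 81, 45, 23, 19, 19, 18, 20, 21, 14, 12, 61, 94, 93, 93]
w5 flag [[40, 89, 187], [39, 87, 185], [41, 88, 186], [43, 91, 187], [41, 88, 186], [43, 92, 192], [45, 96, 206], [47, 102, 213], [50, 104, 215], [48, 104, 214], [51, 105, 215], [47, 104, 213], [48, 103, 214], [49, 104, 215], [47, 103, 213], [47, 103, 214], [50, 106, 216], [50, 104, 215], [48, 104, 215], [50, 106, 215], [50, 107, 216], [52, 109, 218], [51, 107, 217], [50, 106, 216], [51, 108, 217], [51, 108, 217], [51, 106, 216], [52, 108, 216], [50, 108, 217], [49, 106, 216], [52, 108, 218], [49, 105, 216], [49, 106, 216], [47, 104, 216], [52, 109, 217], [51, 107, 217], [50, 107, 217], [48, 105, 215], [50, 107, 217], [50, 109, 220], [59, 124, 232], [54, 115, 227], [41, 89, 191], [41, 88, 187], [38, 86, 183], [35, 74, 151], [39, 68, 114], [41, 69, 109], [47, 75, 117], [48, 79, 123]]
strip front top edge sash0 [537.18174487 156.53529236]
bar centre sash0 [538.25846933 145.0213274 ]
```

```bash
python3 - <<'E'
from h import *
import pickle
w=pickle.load(open('w5.pkl','rb'));g=cv2.cvtColor(w['color'],6).astype(float)
def edge(u,r0,r1,im=g): # strongest rise of brightness going down
    d=np.diff(im[r0:r1,u]);i=np.argmax(np.abs(d));k=np.abs(d[max(i-1,0):i+2]);return r0+.5+np.average(np.arange(max(i-1,0),max(i-1,0)+len(k)),weights=k)
us=np.array([60,100,150,200,250,300,320]);vs=np.array([edge(u,68,82) for u in us]);k=np.polyfit(us,vs,1);print(vs.round(1),k)
P=[onz(w,u,np.polyval(k,u),222) for u in(60,320)];d=P[0]-P[1];yaw=np.arctan2(-d[0],d[1]);print('yaw',np.degrees(yaw))
ax=np.array([np.cos(yaw),np.sin(yaw),0]);ay=np.array([-np.sin(yaw),np.cos(yaw),0]);Z=np.array([0,0,1.])
c30=np.cos(np.pi/6);sz=.5*ax+c30*Z;sx=c30*ax-.5*Z
def onp(u,v,p):
    o,d=ray(w,u,v);return o+d*(p-o@sx)/(d@sx)
red=w['color'][:,:,2].astype(float)
us2=range(384,421,6)
top=np.median([edge(u,56,64,red) for u in us2]);bot=np.median([edge(u,63,72,red) for u in us2]);bk=np.median([edge(u,20,30,red) for u in us2]);print('flag rows back,front top,front bottom',bk,top,bot)
for p0 in (391.7,393.7,395.7):
    # bar: tangent ray offset
    o,d=ray(w,300,np.polyval(k,300)); h=np.cross(d,ay);h/=np.linalg.norm(h);h=h if h[0]>0 else -h
    o=o+8*h; c=o+d*(p0-o@sx)/(d@sx)
    F=[onp(402,top,p0-14)@sz-3,onp(402,bk,p0+14)@sz-3,onp(402,bot,p0-14)@sz+3]
    print(p0,'bar',c.round(1),c@sz,'flag z est',np.round(F,1),'to go',np.round(np.array(F)-c@sz,1), onp(402,top,p0-14).round(0))
E
```

```text
[72.8 73.4 73.7 73.9 74.  74.8 74.7] [6.96400759e-03 7.25290547e+01]
yaw -0.876136387831489
flag rows back,front top,front bottom 25.586956521739133 61.455555555555556 65.43939393939394
391.7 bar [ 580.7 -133.7  225.9] 486.998089609757 flag z est [506.  503.5 507.9] to go [19.  16.5 20.9] [ 579. -194.  252.]
393.7 bar [ 580.9 -134.1  222.2] 483.88653373581354 flag z est [503.1 501.1 505. ] to go [19.2 17.2 21.1] [ 579. -196.  248.]
395.7 bar [ 581.1 -134.5  218.5] 480.77497786187007 flag z est [500.3 498.8 502. ] to go [19.5 18.  21.3] [ 579. -197.  245.]
```

The lip has about 19 mm still to go. I'll return to the bar, push about 17 mm, then check again from the same spot.

```bash
python3 -m pendant '[[[0,-0.12,0.12,0],[0,-0.24,0.24,0],[0,-0.36,0.38,0],[0,-0.36,0.38,0],[0.12,-0.36,0.38,0],[0.22,-0.36,0.38,0],[0.25,-0.36,0.38,0],[0.26,-0.36,0.38,0],[0.27,-0.36,0.38,0],[0.275,-0.36,0.38,0],[0.275,-0.36,0.38,0]]]'|grep -E 'tcp|wrist'
```

```text
tcp_pos: [564.4, -1.5, 185.5]
wrist_force: [-4.6, 0.4, -0.3]
```

```bash
python3 -m pendant '[[[0.012,0,-0.01,0],[0.02,0,-0.025,0],[0.028,0,-0.04,0],[0.035,0,-0.053,0],[0.035,0,-0.053,0],[0.035,0,-0.053,0]]]'|grep -E 'tcp|wrist'
```

```text
tcp_pos: [573.6, -1.6, 201.4]
wrist_force: [-12.4, 0.5, 3.8]
```

```bash
python3 -m pendant '[[[-0.15,0,0,0],[-0.313,0,0,0],[-0.313,0.12,-0.12,0],[-0.313,0.24,-0.24,0],[-0.313,0.36,-0.34,0],[-0.313,0.36,-0.34,0],[-0.313,0.36,-0.34,0],[-0.313,0.36,-0.34,0]]]'|grep -E 'tcp|wrist'
python3 - <<'E'
from h import *
w=cam('wrist');g=cv2.cvtColor(w['color'],6).astype(float);cv2.imwrite('pics/w6.png',cv2.resize(w['color'][:120,150:512],None,fx=2.2,fy=2.2,interpolation=2))
def edge(u,r0,r1,im=g):
    d=np.diff(im[r0:r1,u]);i=np.argmax(np.abs(d));k=np.abs(d[max(i-1,0):i+2]);return r0+.5+np.average(np.arange(max(i-1,0),max(i-1,0)+len(k)),weights=k)
us=np.array([60,100,150,200,250,300,320]);vs=np.array([edge(u,50,85) for u in us]);k=np.polyfit(us,vs,1);print(vs.round(1),k)
yaw=np.radians(-.8);ax=np.array([np.cos(yaw),np.sin(yaw),0]);ay=np.array([-np.sin(yaw),np.cos(yaw),0]);Z=np.array([0,0,1.])
c30=np.cos(np.pi/6);sz=.5*ax+c30*Z;sx=c30*ax-.5*Z
def onp(u,v,p):
    o,d=ray(w,u,v);return o+d*(p-o@sx)/(d@sx)
red=w['color'][:,:,2].astype(float);us2=range(384,421,6)
print(red[15:75,402].astype(int).tolist());print(g[40:85,250].astype(int).tolist(),readout.read_state()['time'])
top=np.median([edge(u,54,66,red) for u in us2]);print(top)
p0=393.7;o,d=ray(w,300,np.polyval(k,300)); h=np.cross(d,ay);h/=np.linalg.norm(h);h=h if h[0]>0 else -h
o=o+8*h; c=o+d*(p0-o@sx)/(d@sx);print(c,c@sz,[onp(402,top+s,p0-14)@sz-3 for s in(0,1,-1)])
E
```

```text
tcp_pos: [481.2, -108.1, 302.8]
wrist_force: [-0.5, -0.1, -0.5]
[56.2 56.5 56.8 56.9 57.5 57.7 57.8] [6.06731725e-03 5.58643112e+01]
[232, 234, 225, 200, 180, 180, 181, 179, 180, 181, 190, 204, 209, 210, 208, 208, 209, 210, 210, 207, 209, 207, 208, 209, 210, 209, 212, 211, 210, 211, 211, 209, 212, 210, 210, 209, 211, 213, 211, 209, 212, 212, 211, 215, 229, 226, 188, 182, 176, 150, 112, 106, 110, 110, 119, 119, 118, 111, 111, 113]
[91, 91, 91, 92, 90, 91, 70, 28, 20, 16, 19, 18, 15, 17, 17, 16, 12, 29, 71, 89, 92, 88, 91, 91, 90, 90, 90, 90, 91, 89, 89, 88, 90, 89, 88, 87, 90, 88, 86, 90, 86, 88, 92, 88, 90] 10.05
60.666666666666664
[ 590.22299566 -132.51115632  238.00111149] 502.1228125523379 [np.float64(502.5451860427826), np.float64(501.4990258884266), np.float64(503.58090698975303)]
```

View pics/w6.png

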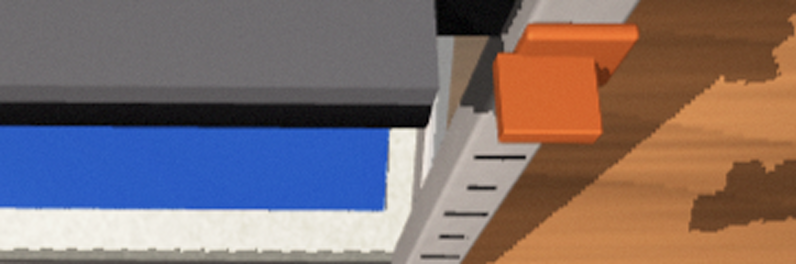

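The lip now looks nearly level: bar at 502.1 against flag at 502.5 along the slope. That assumes the flag's centre is as far out as the bar. The scene camera looks along the pane, so it can check that assumption.

```bash
python3 - <<'E'
from h import *
import pickle
a=cam('scene');pickle.dump(a,open('a7.pkl','wb'))
A=cv2.resize(a['color'][195:255,205:305],None,fx=8,fy=8,interpolation=2);cv2.imwrite('pics/a7.png',A)
w=cam('wrist');r=w['color'][:,:,2].astype(int)-w['color'][:,:,0]
for v in(40,50,57,63): print(v,r[v,370:435].tolist())
E
```

```text
40 [5, 6, 8, 8, 5, 51, 105, 119, 154, 163, 164, 163, 162, 161, 162, 161, 162, 161, 162, 162, 162, 162, 161, 162, 162, 163, 162, 162, 161, 162, 163, 162, 162, 162, 162, 163, 163, 163, 162, 161, 162, 162, 163, 161, 163, 162, 163, 161, 162, 163, 161, 163, 134, 90, 82, 79, 83, 80, 82, 82, 81, 79, 81, 80, 81]
50 [7, 6, 9, 12, 15, 11, 73, 113, 120, 159, 165, 164, 163, 162, 163, 163, 163, 162, 165, 163, 164, 162, 163, 161, 163, 162, 162, 164, 162, 164, 163, 164, 162, 163, 164, 162, 164, 164, 164, 163, 164, 164, 163, 162, 165, 163, 164, 162, 162, 162, 162, 162, 162, 146, 94, 74, 77, 76, 76, 75, 73, 76, 77, 77, 77]
57 [18, 17, 17, 17, 16, 17, 41, 91, 120, 133, 162, 165, 162, 164, 163, 163, 165, 163, 162, 164, 165, 164, 163, 164, 164, 164, 163, 164, 162, 165, 164, 163, 163, 163, 163, 162, 164, 164, 163, 164, 161, 164, 163, 163, 163, 163, 164, 163, 163, 164, 164, 162, 165, 166, 121, 77, 68, 67, 67, 67, 67, 67, 66, 68, 66]
63 [17, 18, 17, 17, 17, 15, 17, 71, 134, 142, 143, 141, 141, 141, 139, 141, 140, 141, 140, 141, 140, 141, 141, 139, 140, 139, 141, 141, 140, 140, 139, 140, 139, 140, 137, 139, 138, 138, 138, 138, 138, 136, 137, 137, 136, 136, 137, 135, 135, 135, 136, 126, 97, 74, 74, 70, 71, 70, 69, 70, 68, 70, 70, 71, 70]
```

View pics/a7.png

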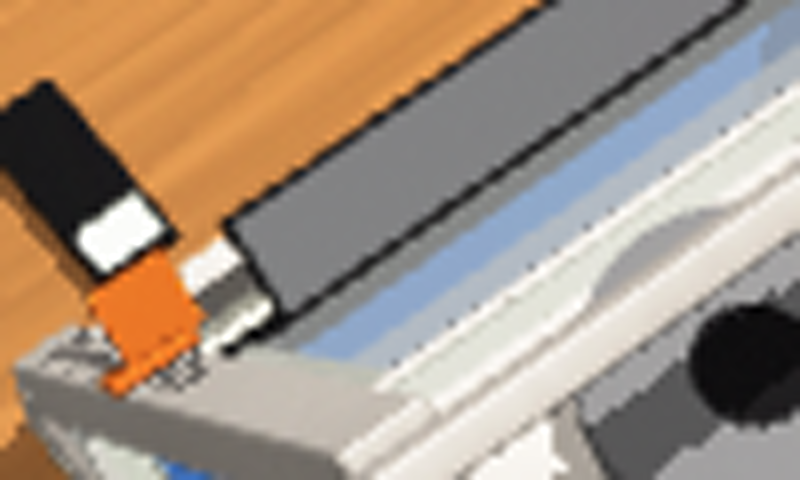

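In the scene crop, the flag's front edge, centred at about (128,270), sits 5–6 mm outside the bar's front line, which passes (128,290). That puts the flag's centre as far out as the bar, so the lip is level to about 1 mm. The hand is clear of everything.

```bash
python3 -c "
from rig import hand_in
print(hand_in())"
```

```text
the job is handed in; nothing more can be done
None
```

I pushed the window up with shut fingers against the lower front of the lip (the tool stays vertical, so they could not go fully beneath it), left the lip level with the orange marker to within about 1–2 mm by my measurements, backed the hand clear, and handed in the job at about 10 s with no verdict returned.

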